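# Lean the top loaf tin on the airing stand

### The job

Lift the top loaf tin straight off the nested stack and set it down the right way up, flat on the wooden board, letting go of it. Then take it again at a slant and lean it gently on the airing stand: standing on one short end, centred on the narrow ledge, its bottom flat against the sloping back plate and its mouth facing outwards. Leave the other two tins nested in their caddy and do not disturb the platter of cakes.

Things in the scene. Friction and masses are not known exactly. Their poses are not given: they have to be found in the camera images.
- tin_center (a point): Top loaf tin: dark steel, open, tapered, 150 x 62 mm at the rim, 45 mm high, flat bottom 129 x 41 mm, walls 2 mm, 0.25 kg. Point: its centre, half-way up. x: its length, y: its width, z: out of the mouth (up while nested). Both ends alike. Grip across the width on the vertical rim band, its widest part (62 x 150 outside): the top 14 mm of the long sides, top 20 mm of the ends.
- tin_mouth (a point): Middle of the same tin's mouth, level with its rim, 22.5 mm from its centre; same axes.
- tin_middle_center (a point): Centre (half-way up) of the next tin down, same shape. Each nested tin sits 20 mm above the one under it, resting on its ends; along the sides a 6 mm gap parts the two bands. Fingers reaching over 20 mm below the top rim grip this tin as well. About 1.5 mm play all round: lift straight up at least 30 mm.
- tin_bottom_center (a point): Centre (half-way up) of the lowest tin of the stack, same shape, 22.5 mm above the caddy's 6 mm base plate.
- caddy: Fixed aluminium caddy under the stack of three tins: base plate 190 x 66 x 6 mm, an upright plate 50 wide and 135 mm high at each end, 172 mm apart inside; open along the long sides. The ends leave room for a gripper pointing down, not one tilted along the tins. Origin: centre of its underside, on the bench; x: along the tins, z up.
- board: Fixed wooden board lying on the bench, 200 (x) x 190 (y) x 18 mm high. Origin: centre of its underside; its top is 18 mm above it. It lies where the caddy does not, one to the robot's right, the other in the middle.
- stand: Fixed white-enamelled steel airing stand, to the robot's left: foot 130 x 120 mm, 10 mm thick, with a column that carries the sloping rest. Origin: centre of the foot's underside on the bench; x: the way the stand faces (horizontally outwards from the back plate), z up.
- rest: Stand's rest: back plate 34 wide, 133 mm tall, leaning back 25 deg, and a ledge square to it, 46 wide, 42 mm deep; the tin is wider, so fingers pass beside both. Origin: middle of the corner of plate face and ledge top, 80 mm above the bench. x: square out of the plate, z: up along it, y: sideways. A seated tin has its centre at (22.5, 0, 75) mm here, mouth to +x, length along z.
- platter: Bystander: round steel platter, 250 mm across, with seven small cakes on it, 41 mm high in all, on the bench beyond the task's things. Origin: centre of its underside.
Things that resemble listed ones, but are neither listed nor needed, are in the scene too. Leave any red or yellow look-alike of the part that bears tin_middle_center alone.

How it is judged:
On the way, in this order (a step that is already met when the one before it is completed fails the run):
1. the top tin is lifted clear of the stack (distance between tin_center and tin_middle_center above 0.06 m and z of tin_middle_center in the frame of caddy below 0.055 m), for 0.05 s.
2. it stands flat on the wooden board, right way up, let go (x of tin_center in the frame of board between -0.1 and 0.1 m and y of tin_center in the frame of board between -0.095 and 0.095 m and height (world z) of tin_center between 0.036 and 0.045 m and angle between tin_center's own z axis and vertical below 0.1 rad and contact force between tin and the fingers below 0.1 N and linear speed of tin below 0.02 m/s), for 0.2 s.
At the end, for the whole second after the job is handed in: The tin rests released on the stand, mouth outwards: within 8 mm of touching the plate, 12 mm of the ledge's middle, 7 mm of its seated height, parallel to the plate within 8 degrees; the other two tins still nested in the caddy, within 20 mm of its centre (x of tin_center in the frame of rest between 0.015 and 0.031 m and y of tin_center in the frame of rest between -0.012 and 0.012 m and z of tin_center in the frame of rest between 0.068 and 0.082 m and x of tin_mouth in the frame of rest above 0.035 m and angle between the z axis of tin_center and the x axis of rest, either way round below 0.14 rad and angle between the x axis of tin_center and the z axis of rest, either way round below 0.14 rad and linear speed of tin below 0.02 m/s and contact force between tin and the fingers below 0.1 N and z of tin_middle_center in the frame of caddy below 0.055 m and horizontal distance between each of tin_middle_center, tin_bottom_center and caddy below 0.02 m and z of tin_bottom_center in the frame of caddy below 0.036 m).
It fails at once if the platter of cakes is pushed more than 25 mm (distance of platter from where it was at the start of the episode above 0.025 m).
It fails at once if the tin is banged or pressed on the stand with more than 45 N (contact force between tin and stand above 45 N).
It fails at once if another tin is lifted or dragged out of the caddy (distance of any of tin_middle_center, tin_bottom_center from where it was at the start of the episode above 0.03 m).
It also fails if it takes over 59 s, if anything falls off the work surface, if the arm or the gripper's body presses on something with over 40 N, if the wrist force passes 120 N, or if a joint passes its speed limit or range.

### The arm

A 6-joint arm with a two-finger parallel gripper is mounted at the origin on the work surface. World frame = base frame: x ahead of the robot, y to its left, z up, the work surface at z = 0. Lengths are in m, angles in rad, forces in N, time in s.
With the tool pointing down it reaches from about 0.3 to 0.825 m from the base axis. Payload 5.4 kg.
Tool frame: the origin (TCP) lies at the very end of the fingers, on their centre line; the grasp point (between the pads) lies 19 mm behind it; z points along the fingers, y is the line along which they close (so a half turn about z gives the same grasp; the last joint's range is limited). The gripper opens to 92 mm and grips with 3 to 60 N. Pads are 20 mm wide; open, the fingers measure 128 mm over their backs; the gripper's body (75 mm by 189 mm) begins 69 mm behind the grasp point.
Start: joints at [0.948, 0.158, 1.597, -0, 1.386, -0.21], TCP at [0.231, 0.527, 0.215] pointing down, gripper open.
Joint ranges: [-2.91, 2.91], [-0.94, 2.29], [0.18, 2.7], [-1.29, 4.43], [0.17, 2.64], [-3, 3]. Speed limits (rad/s): [2.57, 2.57, 3.14, 3.14, 3.14, 3.14].

### API

Orientations are given as a rotation vector (axis times angle).
In Python, from workcell import bot gives the robot as it stands. Calls block until the motion is done:
- bot.goto(position, orientation): joint-space move of the TCP to a pose.
- bot.line_to(position, rot=None, max_speed=0.15): straight line of the TCP; rot=None keeps the orientation; max_speed is the mean speed in m/s.
- bot.set_joints(angles): joint-space move.
- bot.set_gripper(opening, newtons=None): opening from 0.0 (shut) to 1.0 (fully open); newtons is the grip in N (None keeps the last); returns when the fingers have stopped.
- bot.hold(seconds).
- bot.inverse_kinematics(position, orientation): joint angles nearest the present ones, or None.
- bot.read_camera(name): name is "side" or "top"; returns a dict with "pixels" (400x640x3 uint8, blue, green, red), "fx", "fy", "cx", "cy" (pixels), "k1" (the pictures are not rectified: a ray, as slopes to the right and down, at radius r is drawn at 1 + k1 r^2 times it, then the intrinsics apply), "R" (3x3) and "t" (3): a world point X has camera coordinates R X + t. Camera axes: x right, y down, z forward; pixel columns grow to the right and rows downward; lengths in m; the calibration is good to about 2 mm. A picture is of the moment at which its call begins. There is no depth.
A pose or a line that the arm cannot do raises bot.MotionError and nothing moves.
- bot.job_done(): hands the job in; it is judged then, once.
Readings, each from a call of its own:
- bot.current_clock(): time.
- bot.current_joints(): joint angles.
- bot.current_joint_vel(): joint speeds.
- bot.current_effort(): joint torques, N m.
- bot.current_ee_pos(): TCP position.
- bot.current_tool_rot(): TCP orientation.
- bot.current_contact_force(): force on the tool from outside, world axes, zero at the start.
- bot.current_ft_torque(): the same for the moment, N m.
- bot.current_opening(): opening from 0.0 (shut) to 1.0 (fully open).
- bot.current_grip_force(): force on a finger pad.
Only numpy, scipy, OpenCV 4.12 (cv2) and the standard library are available. Lean on these libraries where they do the work, as an engineer would, in place of code of your own. Each camera call takes 0.05 s, during which the arm holds its last target. There are 200 camera calls.

## Working session

There is one attempt and no reset: what is moved stays moved. The work goes in short steps, each a Python script; the robot and the scene stay as the last script left them, time stands still between calls to the robot, and variables do not carry over. Pictures are saved under pics/ and viewed, at most 10 in all, crops included, and the job is handed in when it is done.

```bash
mkdir -p pics; ls; cat > h.py <<'E'
import numpy as np, cv2
from scipy.optimize import least_squares
from scipy.spatial.transform import Rotation as Ro
from workcell import bot
def proj(c,X):
    P=np.asarray(X)@c["R"].T+c["t"]; s=P[...,:2]/P[...,2:]
    r2=(s**2).sum(-1,keepdims=True); s=s*(1+c["k1"]*r2)
    return s*[c["fx"],c["fy"]]+[c["cx"],c["cy"]]
def at_z(c,uv,z):
    d=(np.array(uv,float)-[c["cx"],c["cy"]])/[c["fx"],c["fy"]]; s=d.copy()
    for _ in range(30): s=d/(1+c["k1"]*(s@s))
    R=np.array(c["R"]); o=-R.T@np.array(c["t"]); v=R.T@np.array([*s,1])
    return o+v*(z-o[2])/v[2]
def rotm(xa,za):
    "rotation vector of tool with z along za, x near xa"
    z=np.array(za,float);z/=np.linalg.norm(z);x=np.array(xa,float);x-=z*(x@z);x/=np.linalg.norm(x)
    return Ro.from_matrix(np.c_[x,np.cross(z,x),z]).as_rotvec()
E
python3 - <<'E'
from h import *
import pickle
for n in("side","top"):
    c=bot.read_camera(n); pickle.dump(c,open(n+".pkl","wb")); cv2.imwrite(f"pics/{n}0.png",c["pixels"])
    print(n,c["fx"],c["cx"],c["cy"],c["k1"],-np.array(c["R"]).T@np.array(c["t"]),np.array(c["R"])[2])
E
```

```text
pics
side 382.9545646956048 319.34128349990607 203.34940036284945 -0.040139632170610236 [ 0.15190118 -0.64003165  0.80115738] [ 0.33065901  0.63892227 -0.69458113]
top 374.45470519225046 319.30343048362084 193.85108565416576 -0.08982296531006748 [0.31033659 0.04002782 1.04169969] [ 0.1873354  -0.03578685 -0.9816439 ]
```

View pics/side0.png

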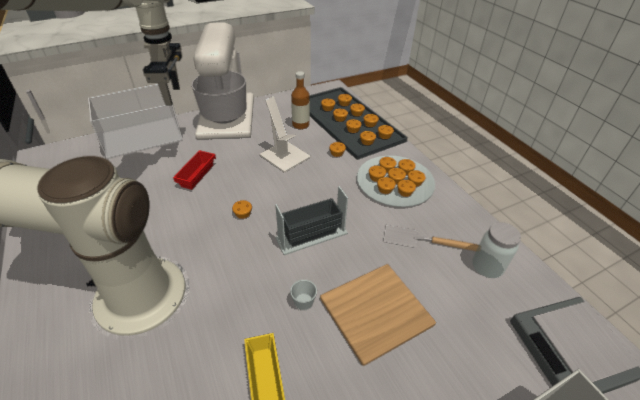

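View pics/top0.png

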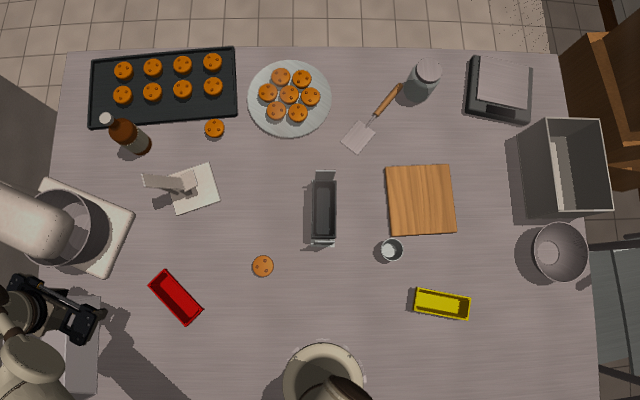

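The dark stack stands in the caddy: top picture (324,208), side picture (313,225). The board is at top (421,200) and the stand foot at top (197,189), side (285,154). The look-alikes are red at top (176,297) and yellow at (442,304). Only the dark tin in the caddy fits the description. I'll confirm it in enlarged crops.

```bash
python3 - <<'E'
from h import *
def cr(n,x,y,w,h,k): return cv2.resize(cv2.imread(f"pics/{n}0.png")[y:y+h,x:x+w],None,fx=k,fy=k,interpolation=cv2.INTER_CUBIC)
# top: stand 130..230 x 150..225 ; caddy 290..350 x160..250
a=cr("top",130,150,100,100,6); b=cr("top",290,160,33*2-33+33-33+0 or 33,100,6) if 0 else cr("top",290,165,33+27,100,6)[:, :200*2]
b=cr("top",300,160,33,100,6)
cv2.imwrite("pics/c1.png",np.hstack([a,b]))
s=cr("side",255,90,100,160//1,3.75)
a=cr("side",250,90,66,85,6); b=cr("side",270,182,66+1,85,6); b2=cr("side",270,182,84,75,7)
h=max(a.shape[0],b.shape[0])
b=cr("side",275,185,66+9,85,5); 
pad=lambda i:cv2.copyMakeBorder(i,0,h-i.shape[0],0,0,0)
cv2.imwrite("pics/c2.png",np.hstack([pad(a),pad(b)]));print(a.shape,b.shape)
E
```

```text
(510, 396, 3) (425, 375, 3)
```

View pics/c1.png

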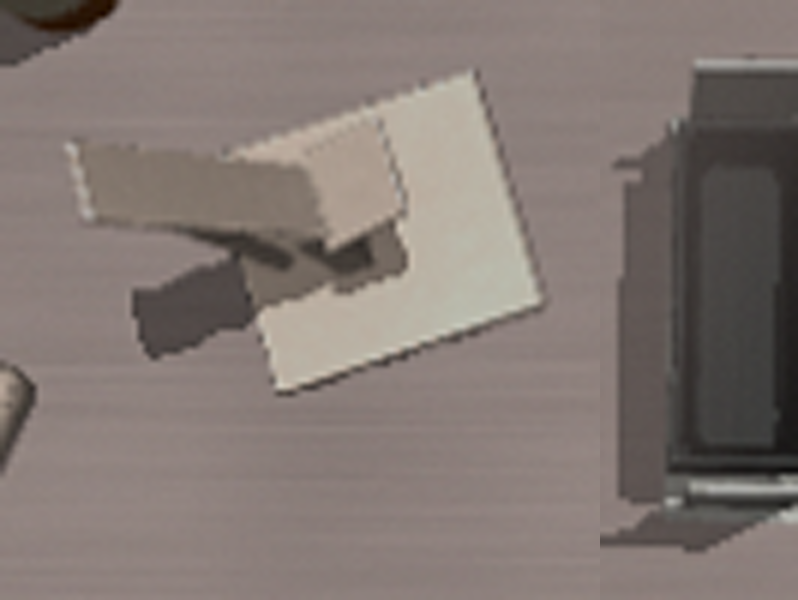

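View pics/c2.png

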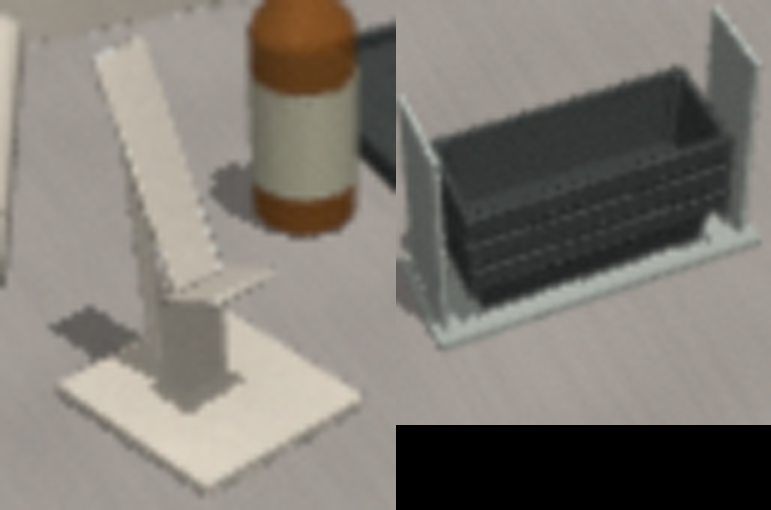

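The side crop shows the dark stack of three in the light caddy, with the top tin's rim corners at about (284,213), (328,198), (342,213) and (289,229). The stand faces right and slightly away in the top view. Its plate top is at (143,178) and its ledge edge at (195,177). Next I'll fit the poses.

```bash
cat > fit.py <<'E'
from h import *
import pickle
C={n:pickle.load(open(n+".pkl","rb")) for n in("side","top")}
T=lambda x,y:((x+.5)/6-.5+130,(y+.5)/6-.5+150)
TB=lambda x,y:((x-600+.5)/6-.5+300,(y+.5)/6-.5+160)
S=lambda x,y:((x+.5)/6-.5+250,(y+.5)/6-.5+90)
SB=lambda x,y:((x-396+.5)/5-.5+275,(y+.5)/5-.5+185)
Rz=lambda a:Ro.from_euler('z',a).as_matrix()
def rest(p,q): # q in rest frame -> world ; p=x,y,yaw,off
    t=np.radians(25); M=np.array([[np.cos(t),0,-np.sin(t)],[0,1,0],[np.sin(t),0,np.cos(t)]])
    return Rz(p[2])@(M@np.array(q)+[p[3],0,.08])+[p[0],p[1],0]
foot=lambda p,q:Rz(p[2])@np.array(q)+[p[0],p[1],0]
def run(name,obs,p0):
    f=lambda p:np.concatenate([proj(C[c],fn(p,q))-uv for c,fn,q,uv in obs])
    r=least_squares(f,p0,loss="soft_l1"); print(name,r.x.round(4)); print(r.fun.reshape(-1,2).round(1).tolist()); return r.x
if __name__=="__main__":
    o=[("top",rest,(0,-.017,.133),T(68,145)),("top",rest,(0,.017,.133),T(90,218)),
     ("top",rest,(.042,-.023,0),T(403,210)),("top",rest,(.042,.023,0),T(378,118)),
     ("top",foot,(.065,.06,.01),T(472,70)),("top",foot,(.065,-.06,.01),T(543,300)),("top",foot,(-.065,-.06,.01),T(280,391)),
     ("side",foot,(-.065,-.06,.01),S(60,385)),("side",foot,(.065,-.06,.01),S(207,487)),("side",foot,(.065,.06,.01),S(360,396)),
     ("side",rest,(0,-.017,.133),S(97,57)),("side",rest,(0,.017,.133),S(145,38)),
     ("side",rest,(.042,-.023,0),S(215,303)),("side",rest,(.042,.023,0),S(275,268))]
    # which plate corner is which in the top view: left-of-facing is +y
    o[0],o[1]=("top",rest,(0,.017,.133),T(68,145)),("top",rest,(0,-.017,.133),T(90,218))
    g=at_z(C["top"],(197,189),.01)[:2]
    ps=run("stand",o,[*g,-1.3,0.])
    o=[("side",foot,(sx*.075,sy*.031,.091),SB(*uv)) for sx,sy,uv in[(-1,1,(440,142)),(1,1,(682,68)),(1,-1,(730,140)),(-1,-1,(466,218))]]
    o+=[("side",foot,(-.095,-.033,0),SB(440,347)),("side",foot,(.095,-.033,0),SB(760,240)),
        ("top",foot,(.075,.031,.091),TB(672,122)),("top",foot,(-.075,.031,.091),TB(668,465))]
    pc=run("caddy",o,[*at_z(C["top"],(324,208),.09)[:2],0.])
    o=[("top",foot,(sx*.1,sy*.095,.018),uv) for sx,sy,uv in[(1,1,(386,165)),(1,-1,(453,164)),(-1,-1,(456,234)),(-1,1,(391,237))]]
    o+=[("side",foot,(-.1,.095,.018),(321,301)),("side",foot,(.1,.095,.018),(388,266)),("side",foot,(.1,-.095,.018),(434,320)),("side",foot,(-.1,-.095,.018),(362,358))]
    pb=run("board",o,[*at_z(C["top"],(421,200),.018)[:2],0.])
    pickle.dump((ps,pc,pb),open("fit.pkl","wb"))
    print(rest(ps,(.0225,0,.075)))
E
python3 fit.py
```

```text
stand [ 0.5279  0.3585 -1.2415 -0.0051]
[[0.8, -1.2], [0.6, 0.1], [0.5, 0.0], [-0.1, -1.0], [0.5, -0.6], [0.7, 0.2], [0.1, 0.2], [-1.0, -1.0], [-0.5, -0.7], [0.4, -0.9], [-1.1, -0.4], [-0.8, -0.9], [-1.0, -1.1], [-0.4, -0.8]]
caddy [ 0.456  -0.0064 -0.028 ]
[[-3.6, -0.6], [-0.2, -1.5], [0.6, -1.1], [-0.1, 0.4], [-0.4, 0.5], [-0.7, 0.3], [1.0, -1.1], [0.6, -0.6]]
board [ 0.4894 -0.2861  0.0247]
[[-0.1, 0.4], [-2.6, -0.2], [1.5, -1.1], [0.0, -1.3], [-2.6, -7.9], [-0.2, -3.6], [2.1, 2.7], [-1.0, 5.2]]
[0.52260216 0.37399372 0.15748199]
```

```bash
cat > plan.py <<'E'
from fit import *
ps,pc,pb=pickle.load(open("fit.pkl","rb"))
A=np.radians(32); u3=lambda a:np.array([np.cos(a),np.sin(a),0]); Z=np.array([0,0,1.])
# tool given tin centre c, tin z axis n, tin direction e, tilt a: tip 11 mm below rim
def tool(c,n,e,a,depth,s=1):
    tz=-np.cos(a)*n+np.sin(a)*e; y=np.cross(n,e)*s
    return np.array(c)+n*(.0225-depth), Ro.from_matrix(np.c_[np.cross(y,tz),y,tz]).as_rotvec()
RX=rest(ps,(1,0,0))-rest(ps,(0,0,0)); RZ=rest(ps,(0,0,1))-rest(ps,(0,0,0))
E
python3 - <<'E'
from plan import *
for n in C:
    h=cv2.cvtColor(C[n]["pixels"],cv2.COLOR_BGR2HSV); m=cv2.inRange(h,(5,70,60),(25,190,255))
    _,l,st,_=cv2.connectedComponentsWithStats(m); i=l[(330,375) if n=="side" else (200,421)]
    cs=max(cv2.findContours((l==i).astype('u1'),cv2.RETR_EXTERNAL,cv2.CHAIN_APPROX_NONE)[0],key=cv2.contourArea)
    q=cv2.approxPolyDP(cs,6,True)[:,0]; print(n,st[i],q.tolist(),[at_z(C[n],p,.018)[:2].round(3).tolist() for p in q])
# IK feasibility
for a in(25,32,40):
  for s in(1,-1):
    a_=np.radians(a); p,r=tool(rest(ps,(.0225,0,.075)),RX,-RZ,a_,.011,s); q=bot.inverse_kinematics(p,r)
    print("stand",a,s,None if q is None else np.round(q,2))
c=np.array([.489,-.286,.0405])
for s in(1,-1):
  for psi in range(-150,181,30):
    e=u3(np.radians(psi)); r=[bot.inverse_kinematics(*tool(c,Z,e,a,.011,s)) for a in(0,A)]
    print(s,psi,*[None if q is None else np.round(q,1).tolist() for q in r])
E
```

```text
side [ 320  264  116  101 6467] [[387, 264], [320, 295], [362, 364], [435, 323]] [[0.582, -0.192], [0.388, -0.2], [0.393, -0.386], [0.589, -0.378]]
top [ 385  164   73   73 4597] [[448, 164], [385, 167], [391, 236], [457, 230]] [[0.591, -0.371], [0.582, -0.186], [0.386, -0.193], [0.4, -0.383]]
stand 25 1 [ 0.08  0.39  1.59  0.68  1.42 -0.44]
stand 25 -1 [0.08 0.39 1.59 0.68 1.42 2.7 ]
stand 32 1 [ 0.13  0.36  1.57  0.58  1.37 -0.36]
stand 32 -1 [0.13 0.36 1.57 0.58 1.37 2.78]
stand 40 1 [ 0.2   0.34  1.55  0.45  1.34 -0.26]
stand 40 -1 [0.2  0.34 1.55 0.45 1.34 2.89]
1 -150 [-0.7, 0.3, 1.8, -0.0, 1.1, 0.3] [-0.5, 0.6, 1.5, -0.5, 1.4, 0.7]
1 -120 [-0.7, 0.3, 1.8, -0.0, 1.1, -0.2] [-0.4, 0.4, 1.7, -0.6, 1.1, 0.4]
1 -90 [-0.7, 0.3, 1.8, -0.0, 1.1, -0.7] [-0.5, 0.3, 1.9, -0.7, 0.8, 0.0]
1 -60 [-0.7, 0.3, 1.8, -0.0, 1.1, -1.3] [-0.6, 0.1, 2.2, -0.5, 0.4, -0.7]
1 -30 [-0.7, 0.3, 1.8, 0.0, 1.1, -1.8] [-0.8, -0.0, 2.2, 0.4, 0.4, -2.2]
1 0 [-0.7, 0.3, 1.8, 0.0, 1.1, -2.3] None
1 30 [-0.7, 0.3, 1.8, -0.0, 1.1, -2.8] [-1.1, 0.3, 1.9, 0.7, 1.1, 2.8]
1 60 [-0.7, 0.3, 1.8, 0.0, 1.1, 2.9] [-1.0, 0.
[... 457 characters left out ...]
]
-1 -90 [-0.7, 0.3, 1.8, -0.0, 1.1, 2.4] None
-1 -60 [-0.7, 0.3, 1.8, 0.0, 1.1, 1.9] [-0.6, 0.1, 2.2, -0.5, 0.4, 2.4]
-1 -30 [-0.7, 0.3, 1.8, -0.0, 1.1, 1.4] [-0.8, -0.0, 2.2, 0.4, 0.4, 0.9]
-1 0 [-0.7, 0.3, 1.8, -0.0, 1.1, 0.8] [-1.0, 0.1, 2.2, 0.7, 0.7, 0.0]
-1 30 [-0.7, 0.3, 1.8, -0.0, 1.1, 0.3] [-1.1, 0.3, 1.9, 0.7, 1.1, -0.4]
-1 60 [-0.7, 0.3, 1.8, 0.0, 1.1, -0.2] [-1.0, 0.5, 1.7, 0.5, 1.3, -0.7]
-1 90 [-0.7, 0.3, 1.8, -0.0, 1.1, -0.7] [-0.9, 0.6, 1.4, 0.3, 1.5, -1.0]
-1 120 [-0.7, 0.3, 1.8, -0.0, 1.1, -1.3] [-0.8, 0.7, 1.3, 0.1, 1.7, -1.4]
-1 150 [-0.7, 0.3, 1.8, 0.0, 1.1, -1.8] [-0.7, 0.8, 1.2, -0.1, 1.7, -1.7]
-1 180 [-0.7, 0.3, 1.8, 0.0, 1.1, -2.3] [-0.6, 0.7, 1.3, -0.3, 1.6, -2.1]
```

```bash
python3 - <<'E'
from plan import *
pb[:2]=.488,-.287; pickle.dump((ps,pc,pb),open("fit.pkl","wb"))
e=-u3(pc[2]); p,r=tool([pc[0],pc[1],.0685],Z,e,0,.013)
p0=bot.current_ee_pos(); bot.line_to([p0[0],p0[1],.33],max_speed=.25)
bot.goto([p[0],p[1],.33],r); bot.line_to([p[0],p[1],.105],max_speed=.2)
print(bot.current_ee_pos(),bot.current_clock(),bot.current_joints())
ims=[]
for n,(x,y) in(("side",(265,140)),("top",(270,150))):
    c=bot.read_camera(n); ims.append(cv2.resize(c["pixels"][y:y+110,x:x+95],None,fx=4,fy=4,interpolation=cv2.INTER_CUBIC))
cv2.imwrite("pics/d1.png",np.hstack(ims))
E
```

```text
[ 0.45688598 -0.0066097   0.10607821] 4.0583 [-2.79994543e-01 -3.68914853e-02  2.02779337e+00  2.83408844e-05
  1.14858181e+00  1.31860146e+00]
```

View pics/d1.png

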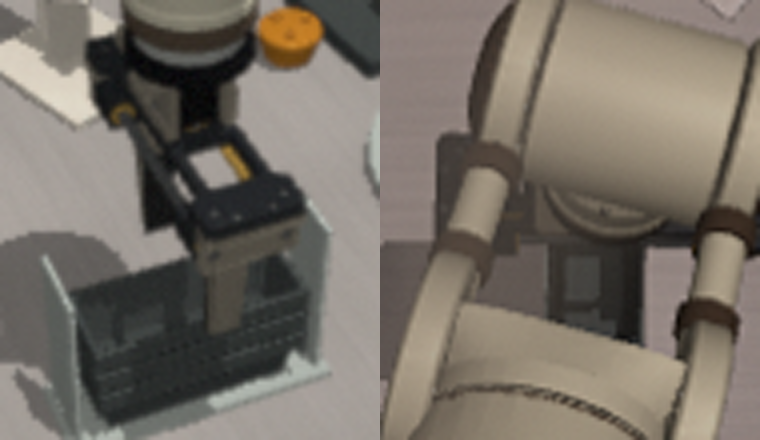

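The side view (left crop) shows the open fingers straddling the dark stack near its middle, with the near finger at crop (225,290). The gripper body is clear of both uprights. Next: descend, grip and lift.

```bash
python3 - <<'E'
from plan import *
e=-u3(pc[2]); p,r=tool([pc[0],pc[1],.0685],Z,e,0,.013)
bot.line_to(p,max_speed=.08); print(bot.current_ee_pos(),bot.current_contact_force())
bot.set_gripper(0.0,10); bot.set_gripper(0.0,35)
print("op",bot.current_opening()*92,bot.current_grip_force(),bot.current_contact_force())
bot.line_to([p[0],p[1],.14],max_speed=.06); print(bot.current_contact_force())
bot.line_to([p[0],p[1],.25],max_speed=.2)
print("op",bot.current_opening()*92,bot.current_contact_force(),bot.current_clock())
c=bot.read_camera("side"); cv2.imwrite("pics/e1.png",cv2.resize(c["pixels"][90:260,230:390],None,fx=3.5,fy=3.5,interpolation=cv2.INTER_CUBIC))
E
```

```text
[ 0.4558784  -0.00640077  0.07787128] [-0.48361814  0.01579034 -0.09874004]
op 62.02019099253196 34.99655306339264 [-0.10757742 -0.36724755  2.97912722]
[ 0.13880749 -0.26328501 -1.99970102]
op 61.464751273037706 [-0.65945821  0.24314343 -3.07368024] 7.3
```

View pics/e1.png

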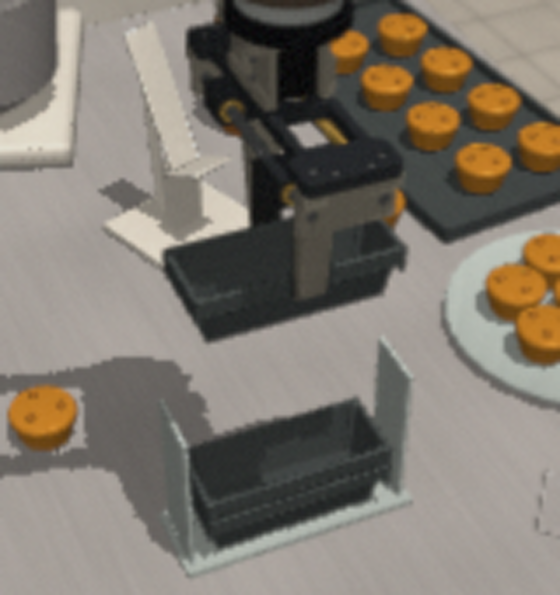

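One tin hangs level in the gripper and two remain nested in the caddy. Next: place it on the board.

```bash
python3 - <<'E'
from plan import *
e=-u3(pc[2]); c=np.array([pb[0],pb[1],.0405]); p,r=tool(c,Z,e,0,.013)
bot.goto([p[0],p[1],.25],r); bot.line_to([p[0],p[1],.062],max_speed=.18); bot.hold(.3)
f0=bot.current_contact_force()[2]; z=.062
while z>.046:
    z-=.001; bot.line_to([p[0],p[1],z],max_speed=.03); d=bot.current_contact_force()[2]-f0
    if d>2: break
print("touch z",z,d,bot.current_ee_pos())
bot.set_gripper(1.0); bot.hold(.3); print(bot.current_contact_force())
bot.line_to([p[0],p[1],.13],max_speed=.2)
q=tool(c,Z,e,A,.011); tz=Ro.from_rotvec(q[1]).apply([0,0,1])
bot.goto(q[0]-.12*tz,q[1]); print(bot.current_clock(),bot.current_ee_pos())
k=bot.read_camera("side"); pickle.dump(k,open("side2.pkl","wb"));cv2.imwrite("pics/f1.png",cv2.resize(k["pixels"][190:370,280:460],None,fx=3.3,fy=3.3,interpolation=cv2.INTER_CUBIC))
E
```

```text
touch z 0.04899999999999999 9.357156664459316 [ 0.48824497 -0.28719846  0.05029868]
[-0.56513424  0.15849714  0.77904216]
15.375 [ 0.550694   -0.28853605  0.15183989]
```

View pics/f1.png

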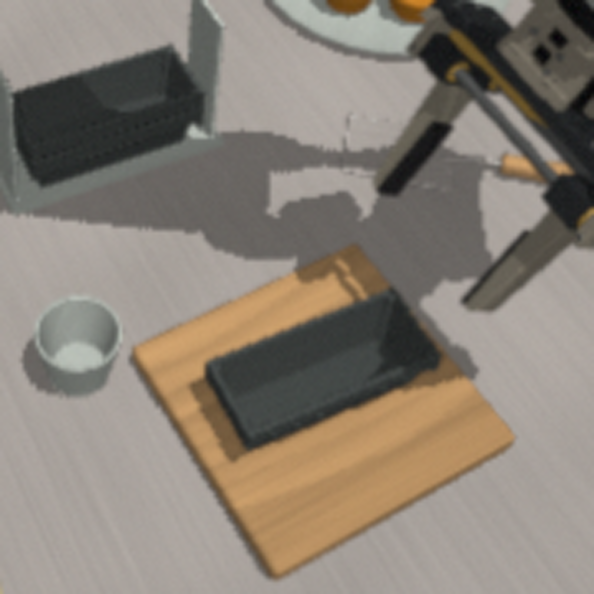

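The tin stands upright and free on the board. Its rim corners are at crop (208,367), (388,292), (440,358) and (250,447). I'll measure its centre and retake it at a slant.

```bash
python3 - <<'E'
from plan import *
k=C["side"]; e=-u3(pc[2])
X=np.array([at_z(k,((x+.5)/3.3-.5+280,(y+.5)/3.3-.5+190),.063) for x,y in[(208,367),(388,292),(440,358),(250,447)]])
m=X.mean(0); d=(X[1]+X[2]-X[0]-X[3])/2
print(m,np.linalg.norm(d),np.degrees(np.arctan2(d[1],d[0])),np.linalg.norm((X[0]+X[1]-X[2]-X[3])/2))
dx=(m-[pb[0],pb[1],.063])@-e; print("offset along length",dx)
dx=np.clip(dx,-.012,.012) if abs(dx)>.003 else 0.
c=np.array([pb[0],pb[1],.0405])-e*dx
q=tool(c,Z,e,A,.011); tz=Ro.from_rotvec(q[1]).apply([0,0,1])
bot.line_to(q[0]-.05*tz,q[1],max_speed=.2); bot.line_to(q[0],max_speed=.06); print(bot.current_ee_pos()-q[0],bot.current_contact_force())
bot.set_gripper(0.,10); bot.set_gripper(0.,40); print("op",bot.current_opening()*92,bot.current_grip_force(),bot.current_contact_force())
bot.line_to(q[0]+[0,0,.03],max_speed=.05);bot.line_to(q[0]+[0,0,.2],max_speed=.2);bot.hold(.2)
print(bot.current_opening()*92,bot.current_contact_force(),bot.current_clock())
# plan to stand
for off in((.07,0,.115),(.0245,0,.08)):
    t=tool(rest(ps,off),RX,-RZ,A,.011); j=bot.inverse_kinematics(*t); print(None if j is None else np.round(j,2))
k=bot.read_camera("side");cv2.imwrite("pics/g1.png",cv2.resize(k["pixels"][80:300,280:500],None,fx=2.5,fy=2.5,interpolation=cv2.INTER_CUBIC))
E
```

```text
[ 0.48402887 -0.29205965  0.063     ] 0.1461678947545608 -0.3286026013991832 0.06144530679094942
offset along length -0.0038280112890036392
[ 0.00036398 -0.00022433  0.00037098] [ 0.59185    -0.04984353  0.01974934]
op 61.624970727848314 39.99693989753723 [ 0.8109938  -0.48204586  0.98051561]
61.54804605994451 [ 0.08627066  0.49891517 -2.02915612] 19.6417
[ 0.09  0.3   1.53  0.56  1.48 -0.34]
[ 0.13  0.35  1.57  0.57  1.38 -0.35]
```

View pics/g1.png

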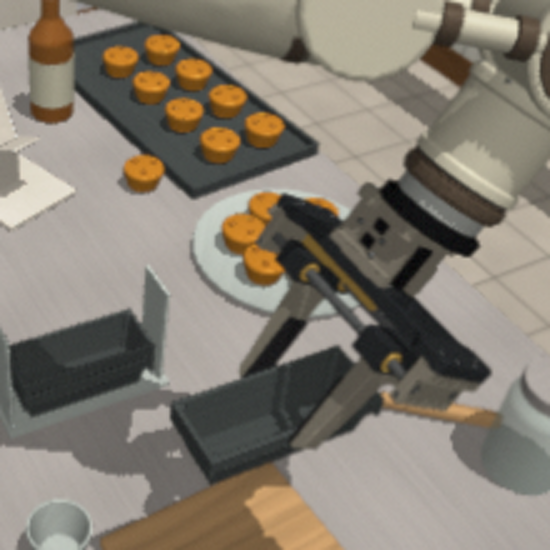

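The tin hangs level in the slanted grip. Next: carry it to the stand and do guarded contact with the ledge, then the plate.

```bash
python3 - <<'E'
from plan import *
P=lambda o:tool(rest(ps,o),RX,-RZ,A,.011)
bot.goto(*P((.12,0,.17))); bot.line_to(*P((.06,0,.10)),max_speed=.15); bot.line_to(*P((.028,0,.083)),max_speed=.06); bot.hold(.3)
f0=np.array(bot.current_contact_force()); print(f0,bot.current_clock())
o=np.array([.028,0,.083])
def guard(ax,lim,thr,d):
    f0=np.array(bot.current_contact_force())
    while o[ax]>lim:
        o[ax]-=.0007; bot.line_to(P(o)[0],max_speed=.02); f=(np.array(bot.current_contact_force())-f0)@d
        if f>thr: break
    print("ax",ax,o.round(4),round(f,2))
guard(2,.069,3,RZ); guard(0,.016,2.5,RX)
print((np.array(bot.current_contact_force())-f0),bot.current_clock(),bot.current_ee_pos()-P(o)[0])
ims=[]
for n,(x,y) in(("side",(240,80)),("top",(130,120))):
    c=bot.read_camera(n); ims.append(cv2.resize(c["pixels"][y:y+110,x:x+95],None,fx=4,fy=4,interpolation=cv2.INTER_CUBIC))
cv2.imwrite("pics/i1.png",np.hstack(ims)); pickle.dump(o,open("o.pkl","wb"))
E
```

```text
[ 0.06278486 -0.83509532 -2.42375917] 23.6583
ax 2 [0.028  0.     0.0711] 5.47
ax 0 [0.0224 0.     0.0711] 4.23
[-1.35439819 -1.55846657 10.54307084] 29.9083 [ 0.00101399 -0.00044636  0.00111021]
```

View pics/i1.png

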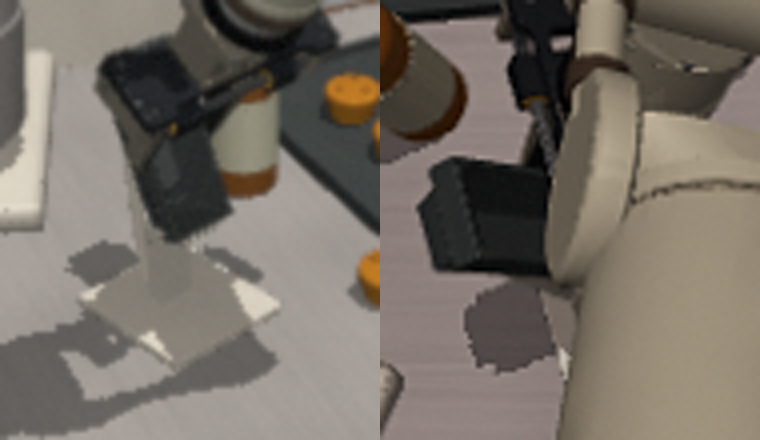

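The tin stands against the plate, mouth outwards, with ledge and plate contact both felt close to the expected values. Next: release and withdraw.

```bash
python3 - <<'E'
from plan import *
o=pickle.load(open("o.pkl","rb")); p,r=tool(rest(ps,o),RX,-RZ,A,.011); tz=Ro.from_rotvec(r).apply([0,0,1])
bot.set_gripper(0.,8); bot.set_gripper(1.0); bot.hold(.3); print(bot.current_opening(),bot.current_contact_force())
bot.line_to(p-.06*tz,max_speed=.06); bot.line_to(p-.16*tz,max_speed=.15)
j=list(bot.current_joints()); j[0]-=.7; bot.set_joints(j)
print(bot.current_clock())
K={}
ims=[]
for n,(x,y) in(("side",(240,80)),("top",(130,120))):
    c=bot.read_camera(n); K[n]=c; ims.append(cv2.resize(c["pixels"][y:y+110,x:x+95],None,fx=4,fy=4,interpolation=cv2.INTER_CUBIC))
    # expected rim & bottom corners
    for s in(1,-1):
        for zz in(0,.15): 
            u=proj(c,rest(ps,(.045,s*.031,zz))); print(n,s,zz,((u+.5-[x,y])*4-.5+[0 if n=="side" else 380,0]).round())
cv2.imwrite("pics/j1.png",np.hstack(ims))
E
```

```text
0.9996373819686066 [-0.77878951  0.09815055  0.39059676]
34.6667
side 1 0 [231. 212.]
side 1 0.15 [172.  31.]
side -1 0 [174. 242.]
side -1 0.15 [110.  57.]
top 1 0 [631. 182.]
top 1 0.15 [453. 154.]
top -1 0 [658. 270.]
top -1 0.15 [480. 256.]
```

View pics/j1.png

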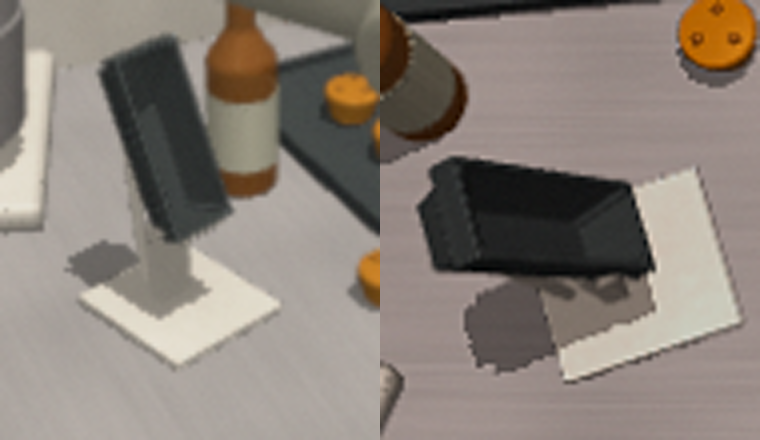

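The tin leans alone on the stand. Its rim corners, about (231,210) and (174,242) in the side crop and (632,182) and (655,270) in the top crop, match the predicted seated corners to within about 1 px.

```bash
python3 -c "
from workcell import bot
print(bot.job_done())"
```

```text
the job is handed in; nothing more can be done
None
```

The job is handed in at about 35 s on the clock: the top tin was set down on the board, regripped at a slant, and now leans released on the airing stand, and the other two tins stayed nested in every view I took; the judge's verdict was not shown.

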